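Lay the breakfast tray

TASK

Lay the breakfast tray, everything standing upright and let go: the ramekin in the middle of the larger plate, the handled coffee cup in the middle of the saucer, and the tumbler (not the tall beaker) on the tray floor midway between plate and saucer. Stand the egg cup on the tray directly behind the tumbler (towards the tray's back edge, the long edge farther from the robot) with a gap of about 30 mm, and the salt shaker beside the egg cup on the saucer's side, in line with it along the tray's length, again with a gap of about 30 mm. Leave the big mug and the tall beaker where they are.

Things in the scene. Friction and masses are not known exactly. Their poses are not given: they have to be found in the camera images.
- tray: Rectangular wooden breakfast tray, 250 (x) by 426 (y) mm, 22 mm high over its rim; floor 8 mm thick, rim walls 8 mm thick. Fixed in place. Origin: centre of its underside (on the worktop), z up; its x axis points across the short side away from the robot (towards the back edge), turned at most 12 degrees from straight ahead; y along the long side, to the left as seen from the robot.
- plate: The larger white plate on the tray: round, 140 mm across the rim, 14 mm high, flat inner floor about 90 mm across lying 5 mm above its origin. Fixed to the tray, on its left or right half. Origin: centre of its underside (on the tray floor); axes parallel to the tray's.
- saucer: The smaller white saucer on the tray: round, 114 mm across the rim, 12 mm high, flat inner floor about 75 mm across lying 5 mm above its origin. Fixed to the tray on the other half from the plate, 240 mm from it centre to centre, on a line parallel to the tray's long side. Origin: centre of its underside (on the tray floor); axes parallel to the tray's.
- ramekin: White ceramic ramekin: low, straight-sided, open dish, 64 mm in diameter, 36 mm high, wall 4 mm, no handle. Origin: centre of its underside, z up.
- cup: White ceramic coffee cup with a small handle, upright and open: 60 mm in diameter from 14 mm up (foot 48 mm), 58 mm high; the handle (7 mm thick) sticks out to 54 mm from the axis along the cup's own +y, from 15 to 50 mm high. Origin: centre of its underside, z up.
- tumbler: White plastic tumbler, plain, upright and open, clearly shorter and slimmer than the tall beaker: 60 mm in diameter at the rim, 56 mm at the foot, 100 mm high. Origin: centre of its underside, z up.
- eggcup: White ceramic egg cup, upright: an open round bowl 46 mm in diameter (full width from 36 to 62 mm high) on a thin stem with a 44 mm foot; 62 mm high. Origin: centre of its underside, z up.
- shaker: Steel salt shaker: solid upright cylinder 36 mm in diameter with a tapered top, 75 mm high; straight-sided up to 62 mm. Origin: centre of its underside, z up.
- mug: Bystander, loose: big white mug with handle, about 80 mm in diameter, 95 mm high, its handle reaching some 75 mm from the axis along its own +y. Not part of the job; leave it where it stands. Origin: centre of its underside, z up.
- beaker: Bystander, loose: tall white plastic beaker, 72 mm across the rim, 145 mm high. Not part of the job; leave it where it stands. Origin: centre of its underside, z up.
Mind the look-alikes: they are no part of the job. What is shaped like the ramekin but blue is not meant.

How it is judged:
By the outcome, as a careful person would: the job done as asked, in the order asked, and still so for the second after the job is handed in, with the robot touching nothing.
It also fails if it takes over 134 s, if anything falls off the work surface, if the arm or the gripper's body presses on something with over 40 N, if the wrist force passes 120 N, or if a joint passes its speed limit or range.

ROBOT

A 6-joint arm with a two-finger parallel gripper is mounted at the origin on the work surface. World frame = base frame: x ahead of the robot, y to its left, z up, the work surface at z = 0. Lengths are in m, angles in degrees, forces in N, time in s.
With the tool pointing down it reaches from about 0.275 to 0.725 m from the base axis. Payload 15.9 kg.
Tool frame: the origin (TCP) lies at the very end of the fingers, on their centre line; the grasp point (between the pads) lies 19 mm behind it; z points along the fingers, y is the line along which they close (so a half turn about z gives the same grasp; the last joint's range is limited). The gripper opens to 85 mm and grips with 20 to 120 N. Pads are 22 mm wide; open, the fingers measure 114 mm over their backs; the gripper's body (76 mm by 85 mm) begins 54 mm behind the grasp point. The pads swing forward as they close: fully open they stand 13 mm farther back than shut.
Start: joints at [69.901, 12.198, -1.971, 75.831, 0, 90], TCP at [0.172, 0.47, 0.231] pointing down, gripper open.
Joint ranges: [-170.91, 170.91], [-42.67, 98.43], [-65.05, 77.54], [-120.47, 116.71], [-90, 82.35], [-180, 180]. Speed limits (degrees/s): [108.29, 108.29, 136.94, 147.25, 180, 180].

INTERFACE

Orientations are given as [roll, pitch, yaw] about the fixed x, y, z axes, in that order (R = Rz(yaw) Ry(pitch) Rx(roll)).
In Python, from cell import bot, imaging, ticket gives the robot as it stands. The module is installed in compiled form; this text tells all that it offers.
- The arm moves only by the tool play_rows, never from a script. Its argument "plan" is a list of rows, each a list of 3 entries, a list of its own where there are three numbers: the closure, from -1 (fully open) to 1 (shut), then the shift along the tool's x, y, z in m, then the turn about the tool's z in degrees. A call has 1 to 20 rows; each row is the pose to reach, as a shift and turn from the pose commanded when the call began, along the tool's axes at that moment; what a row does not reach only later rows make up. A row lasts 1/8 s, in which the tool goes at most 62.5 mm and 10.7 degrees, less where a joint would pass 70% of its speed; a pose out of reach is approached as far as the arm can. A call with a gripper value outside its range is refused whole. The fingers move at their own pace and stop on an object; "newtons" is the grip in N (left out, the last holds). Time passes only in rows, so rows that repeat a pose let the fingers close. It gives the time, the measured TCP pose, the force, the opening and the grip force at its end, in the units of the state.
- bot.get_state(): the state, without advancing time (a new reading comes with each control period).
- imaging.read_camera(name): name is "scene" or "top"; returns a dict with "frame" (384x512x3 uint8, red, green, blue), "vfov" (degrees; the focal length in pixels is half the picture's height over the tangent of half this angle, whatever the lens; pixels are square), "cx", "cy" (the principal point, pixels), "extrinsics" (4x4, takes a point from camera to world coordinates). Camera axes: x right, y down, z forward; pixel columns grow to the right and rows downward; lengths in m; the calibration is good to about 2 mm. A picture is of the moment at which its call begins. There is no depth.
- ticket.hand_in(): hands the job in; it is judged then, once.
The state is a dict: "time_s": time; "qpos": joint angles; "joint_velocities": joint speeds; "effort": joint torques, N m; "eef_pos": TCP position; "eef_rot": TCP orientation; "contact_force": force on the tool from outside, world axes, zero at the start; "ft_torque": the same for the moment, N m; "width": finger opening in m; "grasp_force": force on a finger pad.
Only numpy, scipy, OpenCV 4.12 (cv2) and the standard library are available. Lean on these libraries where they do the work, as an engineer would, in place of code of your own. Each camera call takes 0.05 s, during which the arm holds its last target. There are 200 camera calls.

## Working session

There is one attempt and no reset: what is moved stays moved. The work goes in short steps, Python scripts to look and compute and a tool call to move; the robot and the scene stay as the last step left them, time stands still between calls to the robot, and variables do not carry over. Pictures are saved under pics/ and viewed, at most 14 in all, crops included, and the job is handed in when it is done.

Besides the shell and the picture viewer there is one more tool, called after "Request:" by a JSON object that holds its "method" and its "body". play_rows: Moves the arm, as the interface text tells. Its arguments: {"type":"object","properties":{"plan":{"type":"array","items":{"type":"array"}},"newtons":{"type":"number"}},"required":["plan"]}

```bash
mkdir -p pics
python3 - <<'E'
from cell import bot, imaging
import cv2
print(bot.get_state())
for n in("scene","top"):
    r=imaging.read_camera(n);print(n,r["vfov"],r["cx"],r["cy"],r["extrinsics"].__repr__(),[k for k in r])
    cv2.imwrite(f"pics/{n}0.png",cv2.resize(r["frame"][:,:,::-1],(800,600),interpolation=cv2.INTER_CUBIC))
E
```

```text
{'time_s': 0.0, 'qpos': array([ 6.99021533e+01,  1.22250431e+01, -2.00728955e+00,  7.58303987e+01,
       -1.62269387e-03,  9.00009783e+01]), 'joint_velocities': array([-0.01203634, -0.04308722,  0.0419519 , -0.08996349,  0.10236266,
       -0.00193398]), 'effort': array([-3.52460938e-04, -6.86143899e+01,  4.87126529e+01,  1.71984656e-02,
       -3.83875067e-04, -1.82789911e-06]), 'eef_pos': array([0.17170897, 0.46924545, 0.23082065]), 'eef_rot': array([-1.79937269e+02,  1.62376397e-03,  1.59901177e+02]), 'contact_force': array([ 1.05720304,  0.5384663 , -0.22267894]), 'ft_torque': array([0.01292005, 0.00479211, 0.04871485]), 'grasp_force': 0.0, 'width': 0.08537794873265081}
scene 47.468812226019935 256.509140004062 198.34348219749447 array([[-0.06682292,  0.61761618, -0.78363573,  1.52126111],
       [ 0.99774814,  0.04590809, -0.04889883,  0.05706972],
       [ 0.00577451, -0.78513865, -0.6192931 ,  0.80407061],
       [ 0.        ,  0.        ,  0.        ,  1.        ]]) ['frame', 'vfov', 'cx', 'cy', 'extrinsics']
top 48.40043279451132 250.96900379648554 190.1241815346459 array([[ 0.0077581 , -0.99282592,  0.11931682,  0.38511391],
       [-0.99996889, -0.00753227,  0.00234352, -0.00485489],
       [-0.00142798, -0.11933129, -0.99285347,  1.38496359],
       [ 0.        ,  0.        ,  0.        ,  1.        ]]) ['frame', 'vfov', 'cx', 'cy', 'extrinsics']
```

View pics/scene0.png

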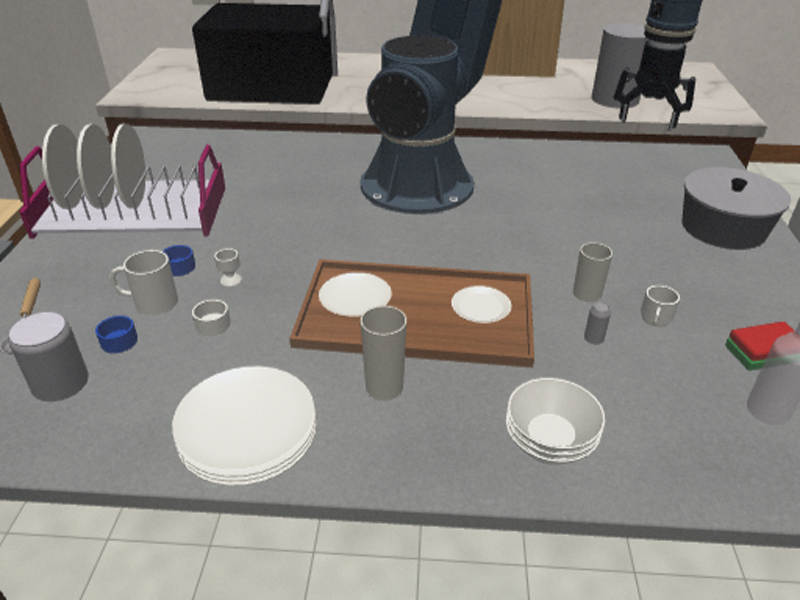

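View pics/top0.png

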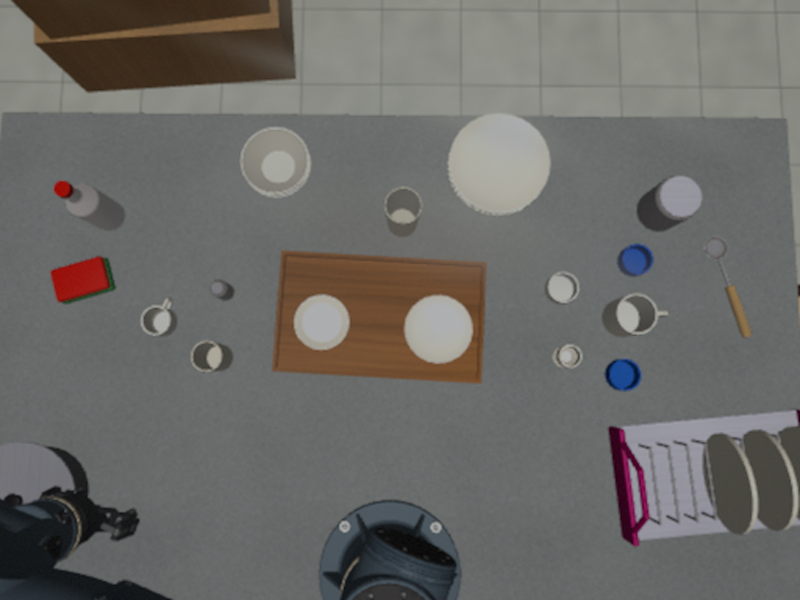

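The scene view and the top view (800x600) agree. In the top view the saucer is at (322,322), the plate at (438,328), the ramekin at (563,288), the egg cup at (568,356) and the cup at (156,320), with its handle toward (167,303). The shaker is at (221,289), the tumbler at (207,356), the mug at (636,314) and the beaker at (403,205).

Run:
```python
from cell import imaging
import cv2, numpy as np
T={"ram":(563,288),"egg":(568,356),"cup":(156,318),"shk":(221,289),"tum":(207,356),"tray":(380,318)}
S={"ram":(211,317),"egg":(228,267),"cup":(660,305),"shk":(597,323),"tum":(593,272),"tray":(415,310)}
for n,C in(("top",T),("scene",S)):
    f=imaging.read_camera(n)["frame"];np.save(f"{n}.npy",f)
    tiles=[]
    for k in("ram","egg","cup","shk","tum"):
        u,v=np.array(C[k])*.64;u,v=int(u),int(v);h=20 if n=="top" else 26
        c=f[v-h:v+h,u-h:u+h]
        tiles.append(cv2.resize(c[:,:,::-1],(260,260),interpolation=cv2.INTER_NEAREST))
    tiles.append(np.zeros_like(tiles[0]))
    cv2.imwrite(f"pics/{n}_m.png",np.vstack([np.hstack(tiles[:3]),np.hstack(tiles[3:])]))
    u,v=np.array(C["ram"])*.64; print(n,f[int(v),int(u)-18:int(u)+18].tolist())
```

```text
top [[105, 108, 108], [106, 108, 107], [106, 109, 108], [109, 112, 110], [109, 112, 111], [109, 112, 111], [98, 99, 97], [82, 82, 76], [111, 111, 104], [154, 154, 145], [169, 170, 163], [169, 171, 166], [169, 171, 166], [169, 171, 167], [169, 171, 166], [169, 171, 167], [169, 171, 166], [169, 170, 166], [169, 171, 166], [169, 171, 166], [169, 170, 166], [169, 170, 166], [168, 170, 166], [169, 170, 166], [145, 146, 141], [99, 99, 95], [83, 82, 77], [138, 138, 136], [145, 145, 143], [113, 115, 113], [106, 109, 109], [105, 108, 108], [106, 108, 108], [108, 110, 110], [106, 110, 109], [105, 108, 107]]
scene [[139, 140, 138], [141, 141, 140], [138, 139, 137], [136, 138, 136], [135, 136, 136], [138, 141, 139], [151, 148, 145], [220, 219, 210], [173, 171, 163], [128, 126, 121], [114, 115, 109], [115, 113, 110], [137, 134, 129], [190, 190, 182], [216, 213, 204], [228, 226, 220], [228, 225, 219], [229, 227, 221], [228, 226, 220], [229, 227, 220], [228, 226, 221], [229, 228, 221], [230, 229, 222], [222, 220, 212], [212, 211, 202], [146, 143, 138], [115, 112, 109], [111, 109, 105], [106, 105, 101], [103, 104, 98], [138, 140, 136], [140, 140, 138], [140, 139, 138], [140, 143, 140], [139, 141, 138], [140, 141, 138]]
```

View pics/top_m.png

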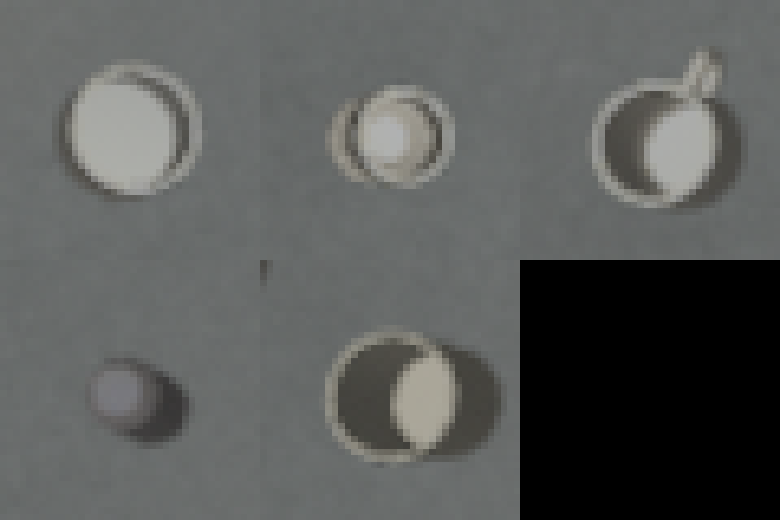

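View pics/scene_m.png

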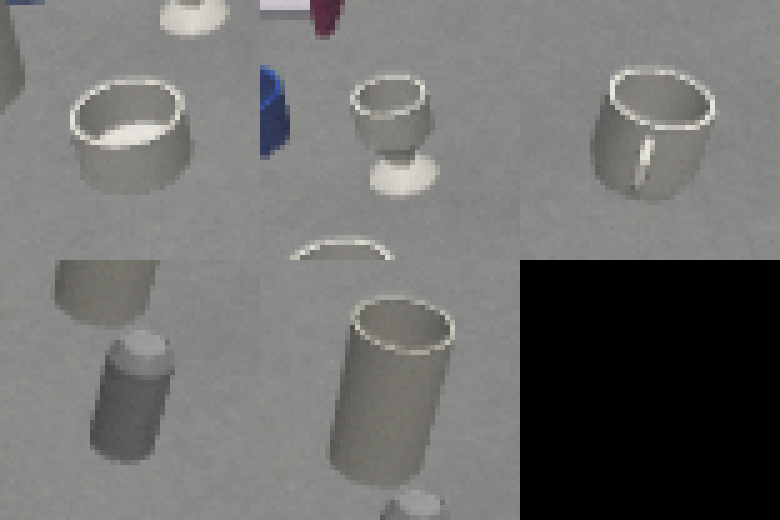

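The tiles show every rim clearly. The egg cup's foot sticks out to the left in the top view. The cup's handle points up and to the right. The shaker's cap is at about tile (120,395) in the top view and (140,345) in the scene view.

```bash
cat > h.py <<'E'
import cv2, numpy as np
from cell import imaging
def cam(n):
    r=imaging.read_camera(n);f=192/np.tan(np.radians(r["vfov"]/2))
    return r["frame"],f,r["cx"],r["cy"],np.array(r["extrinsics"])
def ray(c,uv):
    d=c[4][:3,:3]@np.array([(uv[0]-c[2])/c[1],(uv[1]-c[3])/c[1],1]);return c[4][:3,3],d/np.linalg.norm(d)
def onz(c,uv,z):
    o,d=ray(c,uv);return o+d*(z-o[2])/d[2]
def tri(c1,a,c2,b):
    o1,d1=ray(c1,a);o2,d2=ray(c2,b)
    s=np.linalg.lstsq(np.c_[d1,-d2],o2-o1,rcond=None)[0]
    p,q=o1+s[0]*d1,o2+s[1]*d2;return (p+q)/2,np.linalg.norm(p-q)
def ell(mask,box):   # box u0,v0,u1,v1 : hull of the mask inside -> ellipse
    u0,v0,u1,v1=map(int,np.round(box));m=mask[v0:v1,u0:u1].astype(np.uint8)
    m4=cv2.resize(m*255,None,fx=8,fy=8,interpolation=cv2.INTER_LINEAR)>127
    p=np.argwhere(m4)[:,::-1].astype(np.int32)
    h=cv2.convexHull(p).astype(np.float32)
    cont=np.zeros(m4.shape,np.uint8);cv2.fillConvexPoly(cont,h.astype(np.int32),1)
    cs=cv2.findContours(cont,0,cv2.CHAIN_APPROX_NONE)[0][0]
    e=cv2.fitEllipse(cs);return (e[0][0]+.5)/8-.5+u0,(e[0][1]+.5)/8-.5+v0,e[1][0]/8,e[1][1]/8
E
python3 - <<'E'
from h import *
t,s=cam("top"),cam("scene")
ti=t[0].astype(int);si=s[0].astype(int)
mt=ti.min(2)>118; ms=si.min(2)>165
# tile coords -> px : top origin u=int(c*.64)-20, /6.5 ; scene -26, /5
def tb(c,b): o=[int(c[0]*.64)-20,int(c[1]*.64)-20]; return [o[0]+b[0]/6.5,o[1]+b[1]/6.5,o[0]+b[2]/6.5,o[1]+b[3]/6.5]
def sb(c,b): o=[int(c[0]*.64)-26,int(c[1]*.64)-26]; return [o[0]+b[0]/5,o[1]+b[1]/5,o[0]+b[2]/5,o[1]+b[3]/5]
B={"ram":(tb((563,288),(50,50,220,215)),sb((211,317),(60,65,200,155)),.036),
"egg":(tb((568,356),(97,70,210,205)),sb((228,267),(80,65,180,125)),.062),
"cup":(tb((156,318),(55,79,205,225)),sb((660,305),(80,55,205,135)),.058),
"tum":(tb((207,356),(50,55,205,215)),sb((593,272),(80,25,210,98)),.1)}
for k,(b1,b2,h) in B.items():
    a,b=ell(mt,b1),ell(ms,b2);p,e=tri(t,a[:2],s,b[:2]);g=np.linalg.norm(onz(t,a[:2],h)-t[4][:3,3])/t[1]
    print(k,np.round(p,4),"skew",round(e,4),"top@h",np.round(onz(t,a[:2],h),4),"scene@h",np.round(onz(s,b[:2],h),4),"dia",np.round(np.array(a[2:])*g,3))
# plates
wt=(ti[:,:,2]>130);ws=(si[:,:,2]>150)
for k,(u,v),(x,y),r,rs,h in(("plate",(438,328),(355,295),28,(27,16),.022),("saucer",(322,322),(481,304),24,(23,15),.02)):
    u,v,x,y=.64*u,.64*v,.64*x,.64*y
    a=ell(wt,(u-r,v-r,u+r,v+r));b=ell(ws,(x-rs[0],y-rs[1],x+rs[0],y+rs[1]));p,e=tri(t,a[:2],s,b[:2])
    print(k,np.round(p,4),"skew",round(e,4),"top@h",np.round(onz(t,a[:2],h),4),"scene@h",np.round(onz(s,b[:2],h),4),"dia",np.round(np.array(a[2:])*1.36/t[1],3),a,b)
br=((ti[:,:,0]-ti[:,:,2])>20).astype(np.uint8);br[:150]=0;br[250:]=0;br[:,:170]=0;br[:,315:]=0
c=max(cv2.findContours(br,0,2)[0],key=cv2.contourArea);q=cv2.boxPoints(cv2.minAreaRect(cv2.convexHull(c)))
P=np.array([onz(t,x,.022) for x in q]);print("tray",np.round(P,4).tolist(),P.mean(0),np.linalg.norm(np.diff(P,axis=0),axis=1))
# shaker
o=tb((221,289),(0,0,1,1))[:2];o2=sb((597,323),(0,0,1,1))[:2]
a=np.array(o)+np.array([121,397-260])/6.5-.5;b=np.array(o2)+np.array([141,348-260])/5-.5
print("shaker cap",tri(t,a,s,b),onz(t,a,.07))
b=np.array(o2)+np.array([125,450-260])/5-.5;print("base",onz(s,b,0))
o=tb((156,318),(0,0,1,1))[:2];print("handle tip",onz(t,np.array(o)+np.array([709-520,52])/6.5-.5,.048))
E
```

```text
ram [ 0.5724 -0.3509  0.0344] skew 0.0007 top@h [ 0.5721 -0.3502  0.036 ] scene@h [ 0.5743 -0.3505  0.036 ] dia [0.067 0.069]
egg [ 0.4302 -0.3548  0.0609] skew 0.002 top@h [ 0.43   -0.3534  0.062 ] scene@h [ 0.4317 -0.3552  0.062 ] dia [0.05  0.054]
cup [0.4974 0.4707 0.0587] skew 0.0008 top@h [0.4974 0.4705 0.058 ] scene@h [0.4963 0.4715 0.058 ] dia [0.063 0.073]
tum [0.4246 0.3606 0.0981] skew 0.0078 top@h [0.4241 0.356  0.1   ] scene@h [0.4263 0.3639 0.1   ] dia [0.063 0.064]
plate [ 0.4855 -0.0939  0.0168] skew 0.0035 top@h [ 0.4852 -0.0953  0.022 ] scene@h [ 0.4923 -0.0911  0.022 ] dia [0.138 0.138] (280.134952545166, 210.1272678375244, 43.213008880615234, 43.31255340576172) (228.37328147888184, 188.83056640625, 29.74407958984375, 49.49049377441406)
saucer [0.4976 0.1438 0.0189] skew 0.0007 top@h [0.4975 0.1441 0.02  ] scene@h [0.4991 0.1433 0.02  ] dia [0.111 0.113] (205.380521774292, 205.79599380493164, 34.812652587890625, 35.52750778198242) (307.53071212768555, 194.34540271759033, 23.757789611816406, 38.423770904541016)
tray [[0.3959, 0.2433, 0.022], [0.6472, 0.2358, 0.022], [0.6245, -0.1991, 0.022], [0.3744, -0.1822, 0.022]] [0.51050139 0.02443444 0.022     ] [0.25142117 0.43546622 0.25072521]
shaker cap (array([0.55814315, 0.34628495, 0.06771952]), np.float64(0.00025719697089875355)) [0.55785888 0.34580943 0.07      ]
base [ 5.65008552e-01  3.48586510e-01 -1.11022302e-16]
handle tip [0.54116068 0.45042308 0.048     ]
```

Heights and sizes match: rims at 34, 61, 59, 98, 17 and 19 mm, and the plate-to-saucer distance is 239.7 mm. The tray yaw is about -2.9°. First move: above the ramekin, with the closing axis along the tray's length.

Request:
{"method": "play_rows", "body": {"plan": [[-1,[-0.1,-0.1,0],-5],[-1,[-0.658,-0.6335,0.03],-17],[-1,[-0.658,-0.6335,0.03],-17],[-1,[-0.658,-0.6335,0.03],-17],[-1,[-0.658,-0.6335,0.03],-17],[-1,[-0.658,-0.6335,0.03],-17],[-1,[-0.658,-0.6335,0.03],-17],[-1,[-0.658,-0.6335,0.03],-17],[-1,[-0.658,-0.6335,0.03],-17],[-1,[-0.658,-0.6335,0.03],-17],[-1,[-0.658,-0.6335,0.03],-17],[-1,[-0.658,-0.6335,0.03],-17],[-1,[-0.658,-0.6335,0.03],-17],[-1,[-0.658,-0.6335,0.03],-17],[-1,[-0.658,-0.6335,0.03],-17],[-1,[-0.658,-0.6335,0.03],-17],[-1,[-0.658,-0.6335,0.03],-17],[-1,[-0.658,-0.6335,0.03],-17],[-1,[-0.658,-0.6335,0.03],-17]], "newtons": 30}}

```text
time_s: 2.68
eef_pos: [0.572, -0.3507, 0.2021]
eef_rot: [-180.0, 0.0, 176.9]
contact_force: [0.8, -0.4, 0.8]
width: 0.0853
grasp_force: 0.0
```

```bash
cat >> h.py <<'E'
def go(x,y,z,yaw=None):
    from cell import bot
    s=bot.get_state();p=s["eef_pos"];w=s["eef_rot"][2];a=np.radians(w);d=np.array([x,y,z])-p
    print("t",round(s["time_s"],2),"at",np.round(p,4),"yaw",round(w,2),"j6",round(s["qpos"][5],1),"w",round(s["width"],4),"gf",s["grasp_force"],"-> tool",np.round([d[0]*np.cos(a)+d[1]*np.sin(a),d[0]*np.sin(a)-d[1]*np.cos(a),-d[2]],4),"turn",None if yaw is None else round((w-yaw+180)%360-180,1))
E
python3 - <<'E'
from h import *
go(.5724,-.3507,.2,177.1)
t,s=cam("top"),cam("scene")
def tp(c,p): return [int(c[0]*.64)-20+p[0]/6.5-.5,int(c[1]*.64)-20+p[1]/6.5-.5]
def sp(c,p): return [int(c[0]*.64)-26+p[0]/5-.5,int(c[1]*.64)-26+p[1]/5-.5]
for k,a,b,h in(("cup",tp((156,318),(133.5,143)),sp((660,305),(142,98.5)),.058),("tum",tp((207,356),(132,135)),sp((593,272),(143,65)),.1)):
    print(k,tri(t,a,s,b),onz(t,a,h),onz(s,b,h))
E
```

```text
t 2.67 at [ 0.572  -0.3507  0.2021] yaw 176.95 j6 -28.5 w 0.0853 gf 0.0 -> tool [-0.0004  0.      0.0021] turn -0.2
cup (array([0.49578971, 0.47121651, 0.05848291]), np.float64(0.0002954910809787745)) [0.49585275 0.47154562 0.058     ] [0.49517706 0.47131892 0.058     ]
tum (array([0.42457954, 0.35429318, 0.1001936 ]), np.float64(0.0006730478690993042)) [0.42461712 0.35469552 0.1       ] [0.42439113 0.35401373 0.1       ]
```

Request:
{"method": "play_rows", "body": {"plan": [[-1,[0,0,0.05],0],[-1,[0,0,0.1],0],[-1,[0,0,0.14],0],[-1,[0,0,0.17],0],[-1,[0,0,0.185],0],[-1,[0,0,0.194],0],[-1,[0,0,0.194],0],[1,[0,0,0.194],0],[1,[0,0,0.194],0],[1,[0,0,0.194],0],[1,[0,0,0.194],0],[1,[0,0,0.194],0],[1,[0,0,0.194],0],[1,[0,0,0.194],0],[1,[0,0,0.194],0]]}}

```text
time_s: 4.65
eef_pos: [0.5727, -0.3519, 0.0088]
eef_rot: [-180.0, 0.1, 176.9]
contact_force: [-1.2, 1.0, 7.2]
width: 0.0641
grasp_force: 31.9
```

Request:
{"method": "play_rows", "body": {"plan": [[1,[0,0,-0.01],0],[1,[0,0,-0.04],0],[1,[0,0,-0.08],0],[1,[0,0,-0.12],0],[1,[0.01,0.02,-0.14],0],[1,[0.025,0.06,-0.14],0],[1,[0.04,0.1,-0.14],0],[1,[0.056,0.14,-0.14],0],[1,[0.072,0.18,-0.14],0],[1,[0.088,0.22,-0.14],0],[1,[0.096,0.24,-0.14],0],[1,[0.1,0.25,-0.14],0],[1,[0.1003,0.252,-0.14],0],[1,[0.1003,0.252,-0.14],0],[1,[0.1003,0.252,-0.14],0],[1,[0.1003,0.252,-0.14],0]]}}

```text
time_s: 6.65
eef_pos: [0.4856, -0.0949, 0.1472]
eef_rot: [-180.0, -0.0, 176.9]
contact_force: [0.8, 0.5, -1.4]
width: 0.0639
grasp_force: 33.8
```

Run:
```python
from h import *
go(.486,-.0948,.0225,177.1)
```

```text
t 6.65 at [ 0.4856 -0.0949  0.1472] yaw 176.87 j6 -7.9 w 0.0639 gf 33.80840498954058 -> tool [-4.000e-04  1.000e-04  1.247e-01] turn -0.2
```

Request:
{"method": "play_rows", "body": {"plan": [[1,[0,0,0.03],0],[1,[0,0,0.07],0],[1,[0,0,0.1],0],[1,[0,0,0.115],0],[1,[0,0,0.12],0],[1,[0,0,0.123],0],[1,[0,0,0.125],0],[1,[0,0,0.125],0],[1,[0,0,0.125],0]]}}

```text
time_s: 7.78
eef_pos: [0.4858, -0.0945, 0.0226]
eef_rot: [-180.0, 0.0, 176.9]
contact_force: [-0.2, -0.6, -1.5]
width: 0.0641
grasp_force: 33.8
```

Request:
{"method": "play_rows", "body": {"plan": [[1,[0,0,0.001],0],[1,[0,0,0.001],0],[-1,[0,0,0.001],0],[-1,[0,0,0.001],0],[-1,[0,0,0.001],0],[-1,[0,0,0.001],0],[-1,[0,0,-0.01],0],[-1,[0,0,-0.04],0],[-1,[0,0,-0.09],0],[-1,[0,0,-0.14],0],[-1,[0,0.03,-0.17],0],[-1,[0.0208,0.5656,-0.18],0],[-1,[0.0208,0.5656,-0.18],0],[-1,[0.0208,0.5656,-0.18],0],[-1,[0.0208,0.5656,-0.18],0],[-1,[0.0208,0.5656,-0.18],0],[-1,[0.0208,0.5656,-0.18],0],[-1,[0.0208,0.5656,-0.18],0],[-1,[0.0208,0.5656,-0.18],0],[-1,[0.0208,0.5656,-0.18],0]]}}

```text
time_s: 10.28
eef_pos: [0.4945, 0.4742, 0.2026]
eef_rot: [180.0, 0.0, 177.0]
contact_force: [-0.5, -0.3, 0.2]
width: 0.0854
grasp_force: 0.0
```

Run:
```python
from h import *
go(.4955,.4713,.2,177.1)
t=cam("top")
cv2.imwrite("pics/t2.png",cv2.resize(t[0][150:255,165:320,::-1],(775,525),interpolation=cv2.INTER_CUBIC))
```

```text
t 10.28 at [0.4945 0.4742 0.2026] yaw 177.0 j6 46.8 w 0.0854 gf 0.0 -> tool [-0.0012 -0.0028  0.0026] turn -0.1
```

View pics/t2.png

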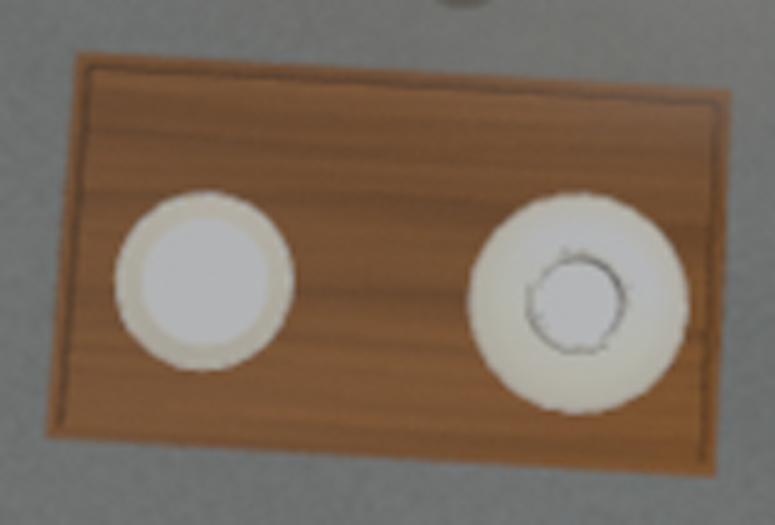

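The ramekin sits centred: (577,304), with the plate centre at (578,303). Next is the cup.

Request:
{"method": "play_rows", "body": {"plan": [[-1,[-0.001,-0.003,0.03],0],[-1,[-0.001,-0.003,0.08],0],[-1,[-0.001,-0.003,0.13],0],[-1,[-0.001,-0.003,0.16],0],[-1,[-0.001,-0.003,0.175],0],[-1,[-0.001,-0.003,0.182],0],[-1,[-0.001,-0.003,0.182],0],[1,[-0.001,-0.003,0.182],0],[1,[-0.001,-0.003,0.182],0],[1,[-0.001,-0.003,0.182],0],[1,[-0.001,-0.003,0.182],0],[1,[-0.001,-0.003,0.182],0],[1,[-0.001,-0.003,0.182],0],[1,[-0.001,-0.003,0.182],0]]}}

```text
time_s: 12.08
eef_pos: [0.4966, 0.4689, 0.0217]
eef_rot: [179.9, 0.1, 176.9]
contact_force: [-0.6, -1.3, 8.0]
width: 0.0604
grasp_force: 31.6
```

Run:
```python
from h import *
go(.498,.144,.18,257)
```

```text
t 12.07 at [0.4966 0.4689 0.0217] yaw 176.9 j6 46.4 w 0.0604 gf 31.57928265631199 -> tool [-0.0189 -0.3243 -0.1583] turn -80.1
```

Request:
{"method": "play_rows", "body": {"plan": [[1,[0,0,-0.01],0],[1,[0,0,-0.04],0],[1,[0,0,-0.08],0],[1,[0,0,-0.12],0],[1,[0,-0.015,-0.15],-7],[1,[-0.003,-0.05,-0.158],-15],[1,[-0.006,-0.09,-0.158],-23],[1,[-0.009,-0.13,-0.158],-31],[1,[-0.012,-0.17,-0.158],-39],[1,[-0.014,-0.21,-0.158],-47],[1,[-0.016,-0.25,-0.158],-55],[1,[-0.018,-0.285,-0.158],-63],[1,[-0.019,-0.31,-0.158],-71],[1,[-0.019,-0.3243,-0.158],-78],[1,[-0.019,-0.3243,-0.158],-80],[1,[-0.019,-0.3243,-0.158],-80],[1,[-0.019,-0.3243,-0.158],-80],[1,[-0.019,-0.3243,-0.158],-80]]}}

```text
time_s: 14.32
eef_pos: [0.4975, 0.144, 0.1783]
eef_rot: [180.0, -0.0, -103.1]
contact_force: [0.2, 0.1, -0.1]
width: 0.0598
grasp_force: 32.9
```

Run:
```python
from h import *
go(.498,.144,.0335,257)
```

```text
t 14.32 at [0.4975 0.144  0.1783] yaw -103.11 j6 -60.7 w 0.0598 gf 32.888103649020195 -> tool [-1.000e-04 -4.000e-04  1.448e-01] turn -0.1
```

Request:
{"method": "play_rows", "body": {"plan": [[1,[0,0,0.03],0],[1,[0,0,0.08],0],[1,[0,0,0.12],0],[1,[0,0,0.135],0],[1,[0,0,0.14],0],[1,[0,0,0.143],0],[1,[0,0,0.1445],0],[1,[0,0,0.1445],0],[1,[0,0,0.1445],0]]}}

```text
time_s: 15.45
eef_pos: [0.4984, 0.1438, 0.0348]
eef_rot: [-179.9, 0.1, -103.1]
contact_force: [-0.4, -0.2, 6.9]
width: 0.0601
grasp_force: 33.7
```

Request:
{"method": "play_rows", "body": {"plan": [[-1,[0,0,0],0],[-1,[0,0,0],0],[-1,[0,0,0],0],[-1,[0,0,0],0],[-1,[0,0,-0.01],0],[-1,[0,0,-0.04],0],[-1,[0,0,-0.09],0],[-1,[0,0,-0.14],0],[-1,[0,0,-0.165],0],[-1,[-0.04,0.025,-0.165],10],[-1,[-0.08,0.05,-0.165],20],[-1,[-0.12,0.075,-0.165],30],[-1,[-0.16,0.1,-0.165],40],[-1,[-0.188,0.119,-0.165],50],[-1,[-0.188,0.119,-0.165],60],[-1,[-0.188,0.119,-0.165],70],[-1,[-0.188,0.119,-0.165],80],[-1,[-0.188,0.119,-0.165],80],[-1,[-0.188,0.119,-0.165],80],[-1,[-0.188,0.119,-0.165],80]]}}

```text
time_s: 17.95
eef_pos: [0.4243, 0.3536, 0.1989]
eef_rot: [180.0, 0.0, 177.0]
contact_force: [0.9, 0.4, -0.5]
width: 0.0853
grasp_force: 0.0
```

Run:
```python
from h import *
go(.4245,.3545,.06,177.1)
t=cam("top")
cv2.imwrite("pics/t3.png",cv2.resize(t[0][150:255,165:320,::-1],(775,525),interpolation=cv2.INTER_CUBIC))
```

```text
t 17.95 at [0.4243 0.3536 0.1989] yaw 177.03 j6 42.8 w 0.0853 gf 0.0 -> tool [-1.000e-04  9.000e-04  1.389e-01] turn -0.1
```

View pics/t3.png

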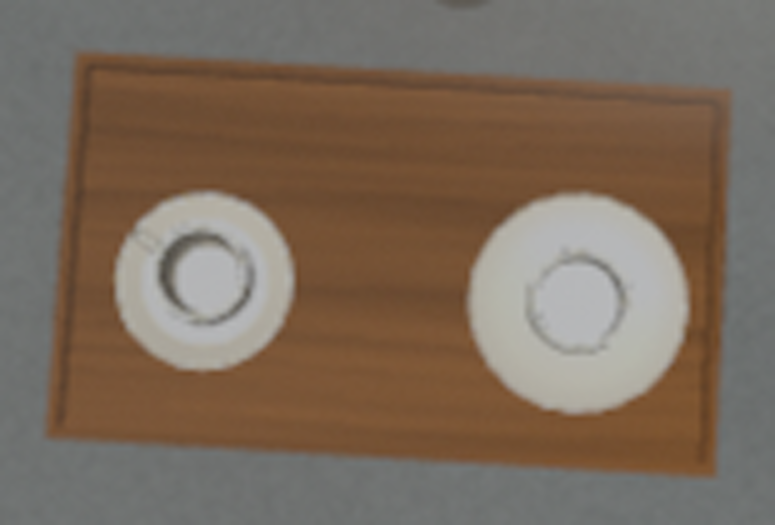

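The cup stands on the saucer with its handle at the upper left (145,238). Its centring needs a closer look.

Run:
```python
from h import *
t,s=cam("top"),cam("scene")
def up(f,u0,v0,n,k):
    c=f[v0:v0+n,u0:u0+n,::-1].astype(float);c=np.clip((c-c.min())*255/(c.max()-c.min()),0,255).astype(np.uint8)
    return cv2.resize(c,None,fx=k,fy=k,interpolation=cv2.INTER_NEAREST)
cv2.imwrite("pics/c3.png",np.hstack([up(t[0],185,185,40,10),up(s[0],280,160,50,8)]))
```

```text
(no output)
```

View pics/c3.png

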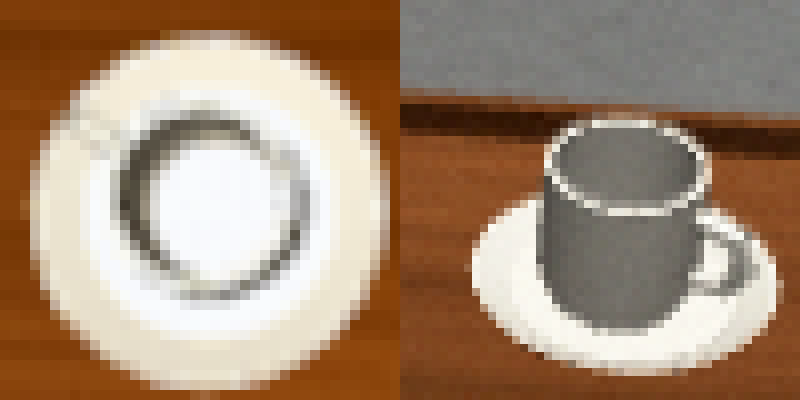

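Left tile: the cup's inner edge starts at about x=120 and the rim ends at about x=300 in the top view. In the scene tile the rim spans x 544–710 and y 117–214. I'll project that centre.

Run:
```python
from h import *
t,s=cam("top"),cam("scene")
b=[280+227/8-.5,160+165.5/8-.5];print(onz(s,b,.071))
def pix(c,p):
    q=np.linalg.inv(c[4])@np.array([*p,1]);return c[1]*q[0]/q[2]+c[2],c[1]*q[1]/q[2]+c[3]
for p in((.498,.144,.071),(.498,.114,.071),(.498,.174,.071),(.498,.147,.071)):
    u,v=pix(t,p);print(p,"top tile",(u-185+.5)*10,(v-185+.5)*10)
```

```text
[0.49894335 0.14033495 0.071     ]
(0.498, 0.144, 0.071) top tile 191.26962103137657 197.5228379673959
(0.498, 0.114, 0.071) top tile 288.45933512929037 198.26264467256976
(0.498, 0.174, 0.071) top tile 94.09027199639866 196.78311016093176
(0.498, 0.147, 0.071) top tile 181.55121972740687 197.44886163651586
```

The cup is about 4 mm off toward -y in both views. Time is plentiful, so I'll regrip it and nudge it to the centre.

Request:
{"method": "play_rows", "body": {"plan": [[-1,[0,0,0],-10],[-1,[-0.02,-0.05,0],-20],[-1,[-0.04,-0.1,0],-30],[-1,[-0.06,-0.15,0],-40],[-1,[-0.0846,-0.2054,0],-50],[-1,[-0.0846,-0.2054,0],-60],[-1,[-0.0846,-0.2054,0],-70],[-1,[-0.0846,-0.2054,0],-80],[-1,[-0.0846,-0.2054,0],-80],[-1,[-0.0846,-0.2054,0.04],-80],[-1,[-0.0846,-0.2054,0.09],-80],[-1,[-0.0846,-0.2054,0.13],-80],[-1,[-0.0846,-0.2054,0.15],-80],[-1,[-0.0846,-0.2054,0.16],-80],[-1,[-0.0846,-0.2054,0.163],-80],[-1,[-0.0846,-0.2054,0.163],-80]]}}

```text
time_s: 20.2
eef_pos: [0.4981, 0.1441, 0.0364]
eef_rot: [-180.0, 0.0, -103.1]
contact_force: [0.5, -1.2, -0.2]
width: 0.0854
grasp_force: 0.0
```

Run:
```python
from h import *
go(.498,.144,.035,257)
```

```text
t 20.2 at [0.4981 0.1441 0.0364] yaw -103.15 j6 -60.7 w 0.0854 gf 0.0 -> tool [0.0001 0.0001 0.0014] turn -0.1
```

Request:
{"method": "play_rows", "body": {"plan": [[1,[0,0,0],0],[1,[0,0,0],0],[1,[0,0,0],0],[1,[0,0,0],0],[1,[0,0,0],0],[1,[0,0,-0.004],0],[1,[0,0,-0.005],0],[1,[-0.002,0.001,-0.005],0],[1,[-0.0038,0.0014,-0.005],0],[1,[-0.0038,0.0014,-0.003],0],[1,[-0.0038,0.0014,-0.001],0],[1,[-0.0038,0.0014,0],0],[1,[-0.0038,0.0014,0.0003],0],[1,[-0.0038,0.0014,0.0003],0],[-1,[-0.0038,0.0014,0],0],[-1,[-0.0038,0.0014,0],0],[-1,[-0.0038,0.0014,0],0],[-1,[-0.0038,0.0014,0],0]]}}

```text
time_s: 22.45
eef_pos: [0.4971, 0.148, 0.0357]
eef_rot: [180.0, -0.0, -103.1]
contact_force: [0.2, -0.4, -0.3]
width: 0.0854
grasp_force: 0.0
```

Request:
{"method": "play_rows", "body": {"plan": [[-1,[0,0,-0.01],0],[-1,[0,0,-0.04],0],[-1,[0,0,-0.09],0],[-1,[0,0,-0.14],0],[-1,[0,0,-0.165],0],[-1,[-0.04,0.025,-0.165],10],[-1,[-0.08,0.05,-0.165],20],[-1,[-0.12,0.075,-0.165],30],[-1,[-0.16,0.1,-0.165],40],[-1,[-0.1844,0.1186,-0.165],50],[-1,[-0.1844,0.1186,-0.165],60],[-1,[-0.1844,0.1186,-0.165],70],[-1,[-0.1844,0.1186,-0.165],80],[-1,[-0.1844,0.1186,-0.165],80],[-1,[-0.1844,0.1186,-0.165],80],[-1,[-0.1844,0.1186,-0.165],80]]}}

```text
time_s: 24.45
eef_pos: [0.4234, 0.3544, 0.2009]
eef_rot: [180.0, 0.0, 177.0]
contact_force: [-1.0, 1.5, 0.3]
width: 0.0854
grasp_force: 0.0
```

Run:
```python
from h import *
go(.4245,.3545,.06,177.1)
t,s=cam("top"),cam("scene")
def up(f,u0,v0,n,k):
    c=f[v0:v0+n,u0:u0+n,::-1].astype(float);c=np.clip((c-c.min())*255/(c.max()-c.min()),0,255).astype(np.uint8)
    return cv2.resize(c,None,fx=k,fy=k,interpolation=cv2.INTER_NEAREST)
cv2.imwrite("pics/c4.png",np.hstack([up(t[0],185,185,40,10),up(s[0],280,160,50,8)]))
```

```text
t 24.45 at [0.4234 0.3544 0.2009] yaw 177.03 j6 42.9 w 0.0854 gf 0.0 -> tool [-1.100e-03  1.000e-04  1.409e-01] turn -0.1
```

View pics/c4.png

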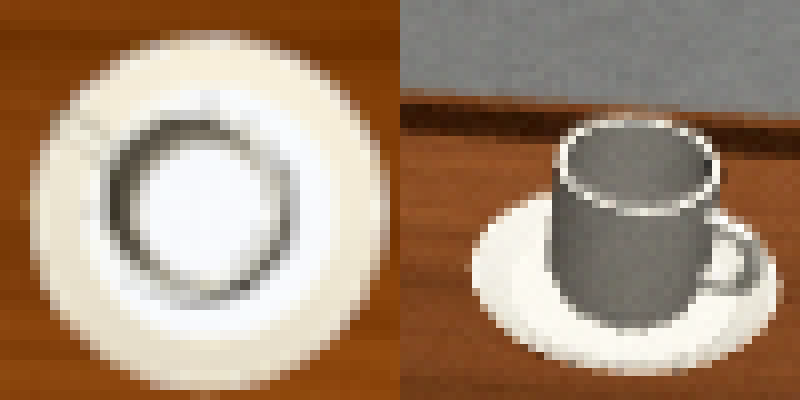

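The cup is now centred: its inner edge is at 105, where 104 was expected. Next is the tumbler.

Request:
{"method": "play_rows", "body": {"plan": [[-1,[-0.001,0,0.04],0],[-1,[-0.001,0,0.08],0],[-1,[-0.001,0,0.11],0],[-1,[-0.001,0,0.135],0],[-1,[-0.001,0,0.146],0],[-1,[-0.001,0,0.146],0],[1,[-0.001,0,0.146],0],[1,[-0.001,0,0.146],0],[1,[-0.001,0,0.146],0],[1,[-0.001,0,0.146],0],[1,[-0.001,0,0.146],0],[1,[-0.001,0,0.146],0],[1,[-0.001,0,0.146],0],[1,[-0.001,0,0.146],0]]}}

```text
time_s: 26.3
eef_pos: [0.4251, 0.355, 0.056]
eef_rot: [179.9, 0.1, 176.9]
contact_force: [-0.3, 0.8, 5.4]
width: 0.0582
grasp_force: 32.5
```

Run:
```python
from h import *
go(.492,.0265,.235,177.1)
```

```text
t 26.3 at [0.4251 0.355  0.056 ] yaw 176.91 j6 43.0 w 0.0582 gf 32.46890829788754 -> tool [-0.0845 -0.3244 -0.179 ] turn -0.2
```

Request:
{"method": "play_rows", "body": {"plan": [[1,[0,0,-0.01],0],[1,[0,0,-0.04],0],[1,[0,0,-0.08],0],[1,[0,0,-0.12],0],[1,[0,0,-0.16],0],[1,[-0.005,-0.02,-0.179],0],[1,[-0.015,-0.06,-0.179],0],[1,[-0.026,-0.1,-0.179],0],[1,[-0.036,-0.14,-0.179],0],[1,[-0.047,-0.18,-0.179],0],[1,[-0.057,-0.22,-0.179],0],[1,[-0.067,-0.26,-0.179],0],[1,[-0.078,-0.3,-0.179],0],[1,[-0.083,-0.318,-0.179],0],[1,[-0.0845,-0.3244,-0.179],0],[1,[-0.0845,-0.3244,-0.179],0],[1,[-0.0845,-0.3244,-0.179],0],[1,[-0.0845,-0.3244,-0.179],0]]}}

```text
time_s: 28.55
eef_pos: [0.4912, 0.0266, 0.2338]
eef_rot: [180.0, -0.0, 177.0]
contact_force: [0.1, -1.2, -1.1]
width: 0.0579
grasp_force: 33.2
```

Run:
```python
from h import *
go(.492,.0265,.0645,177.1)
```

```text
t 28.55 at [0.4912 0.0266 0.2338] yaw 176.96 j6 6.1 w 0.0579 gf 33.21648637735052 -> tool [-0.0008 -0.      0.1693] turn -0.1
```

Request:
{"method": "play_rows", "body": {"plan": [[1,[0,0,0.04],0],[1,[0,0,0.08],0],[1,[0,0,0.12],0],[1,[0,0,0.15],0],[1,[0,0,0.162],0],[1,[-0.0005,0,0.167],0],[1,[-0.0005,0,0.169],0],[1,[-0.0005,0,0.1702],0],[1,[-0.0005,0,0.1702],0],[1,[-0.0005,0,0.1702],0]]}}

```text
time_s: 29.8
eef_pos: [0.4921, 0.0259, 0.064]
eef_rot: [180.0, 0.0, 176.9]
contact_force: [-0.4, -0.4, 2.0]
width: 0.0575
grasp_force: 33.3
```

Request:
{"method": "play_rows", "body": {"plan": [[-1,[0,0,0],0],[-1,[0,0,0],0],[-1,[0,0,0],0],[-1,[0,0,0],0],[-1,[0,0,-0.02],0],[-1,[0,0,-0.06],0],[-1,[0,0,-0.11],0],[-1,[0,0,-0.136],0],[-1,[0.042,-0.3832,-0.136],0],[-1,[0.042,-0.3832,-0.136],0],[-1,[0.042,-0.3832,-0.136],0],[-1,[0.042,-0.3832,-0.136],0],[-1,[0.042,-0.3832,-0.136],0],[-1,[0.042,-0.3832,-0.136],0],[-1,[0.042,-0.3832,-0.136],0],[-1,[0.042,-0.3832,-0.136],0],[-1,[0.042,-0.3832,-0.136],0],[-1,[0.042,-0.3832,-0.136],0],[-1,[0.042,-0.3832,-0.136],0]]}}

```text
time_s: 32.17
eef_pos: [0.4295, -0.3538, 0.1998]
eef_rot: [-180.0, 0.0, 177.0]
contact_force: [0.2, 0.3, 0.9]
width: 0.0854
grasp_force: 0.0
```

Run:
```python
from h import *
go(.4305,-.354,.031,177.1)
t,s=cam("top"),cam("scene")
cv2.imwrite("pics/s5.png",np.hstack([cv2.resize(t[0][150:255,165:320,::-1],(400,271),interpolation=cv2.INTER_CUBIC),cv2.resize(s[0][150:255,180:335,::-1],(400,271),interpolation=cv2.INTER_CUBIC)]))
# tumbler rim, scene and top
m=s[0].min(2)>165;
```

```text
t 32.17 at [ 0.4295 -0.3538  0.1998] yaw 176.97 j6 -36.5 w 0.0854 gf 0.0 -> tool [-0.001  -0.0002  0.1688] turn -0.1
```

View pics/s5.png

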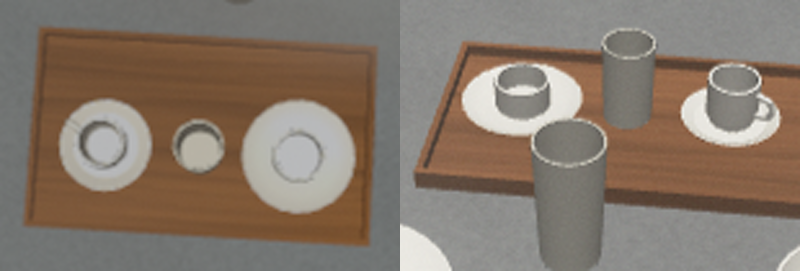

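The tumbler stands at (198,146) in the left tile, halfway between the saucer's edge (152) and the plate's edge (242). Next is the egg cup.

Request:
{"method": "play_rows", "body": {"plan": [[-1,[-0.001,0,0.04],0],[-1,[-0.001,0,0.09],0],[-1,[-0.001,0,0.13],0],[-1,[-0.001,0,0.155],0],[-1,[-0.001,0,0.169],0],[-1,[-0.001,0,0.169],0],[1,[-0.001,0,0.169],0],[1,[-0.001,0,0.169],0],[1,[-0.001,0,0.169],0],[1,[-0.001,0,0.169],0],[1,[-0.001,0,0.169],0],[1,[-0.001,0,0.169],0],[1,[-0.001,0,0.169],0],[1,[-0.001,0,0.169],0],[1,[-0.001,0,0.169],0]]}}

```text
time_s: 34.15
eef_pos: [0.4307, -0.355, 0.0317]
eef_rot: [-179.9, 0.1, 176.9]
contact_force: [-0.5, -0.2, 8.2]
width: 0.0456
grasp_force: 29.8
```

Run:
```python
from h import *
go(.575,.022,.21,177.1)
```

```text
t 34.15 at [ 0.4307 -0.355   0.0317] yaw 176.9 j6 -36.4 w 0.0456 gf 29.84756484051104 -> tool [-0.1237  0.3843 -0.1783] turn -0.2
```

Request:
{"method": "play_rows", "body": {"plan": [[1,[0,0,-0.01],0],[1,[0,0,-0.04],0],[1,[0,0,-0.08],0],[1,[0,0,-0.12],0],[1,[0,0,-0.16],0],[1,[-0.006,0.02,-0.178],0],[1,[-0.019,0.06,-0.178],0],[1,[-0.032,0.1,-0.178],0],[1,[-0.045,0.14,-0.178],0],[1,[-0.058,0.18,-0.178],0],[1,[-0.071,0.22,-0.178],0],[1,[-0.084,0.26,-0.178],0],[1,[-0.097,0.3,-0.178],0],[1,[-0.11,0.34,-0.178],0],[1,[-0.119,0.37,-0.178],0],[1,[-0.1237,0.3843,-0.178],0],[1,[-0.1237,0.3843,-0.178],0],[1,[-0.1237,0.3843,-0.178],0],[1,[-0.1237,0.3843,-0.178],0]]}}

```text
time_s: 36.52
eef_pos: [0.5742, 0.0216, 0.2088]
eef_rot: [-180.0, 0.0, 176.8]
contact_force: [0.2, -0.1, -0.5]
width: 0.0457
grasp_force: 30.9
```

Run:
```python
from h import *
go(.575,.022,.0395,177.1)
```

```text
t 36.52 at [0.5742 0.0216 0.2088] yaw 176.83 j6 5.3 w 0.0457 gf 30.913838854103233 -> tool [-0.0007  0.0005  0.1693] turn -0.3
```

Request:
{"method": "play_rows", "body": {"plan": [[1,[-0.0005,0.0005,0.04],0],[1,[-0.0005,0.0005,0.08],0],[1,[-0.0005,0.0005,0.12],0],[1,[-0.0005,0.0005,0.15],0],[1,[-0.0005,0.0005,0.162],0],[1,[-0.0005,0.0005,0.167],0],[1,[-0.0005,0.0005,0.169],0],[1,[-0.0005,0.0005,0.1695],0],[1,[-0.0005,0.0005,0.1695],0],[1,[-0.0005,0.0005,0.1695],0]]}}

```text
time_s: 37.78
eef_pos: [0.5755, 0.023, 0.0398]
eef_rot: [180.0, 0.1, 176.9]
contact_force: [-0.7, 0.7, 6.3]
width: 0.0456
grasp_force: 31.4
```

Request:
{"method": "play_rows", "body": {"plan": [[-1,[0,0,0],0],[-1,[0,0,0],0],[-1,[0,0,0],0],[-1,[0,0,0],0],[-1,[0,0,0],0],[-1,[0,0,-0.02],0],[-1,[0,0,-0.06],0],[-1,[0,0,-0.11],0],[-1,[0,0,-0.16],0],[-1,[0.033,0.3232,-0.16],0],[-1,[0.033,0.3232,-0.16],0],[-1,[0.033,0.3232,-0.16],0],[-1,[0.033,0.3232,-0.16],0],[-1,[0.033,0.3232,-0.16],0],[-1,[0.033,0.3232,-0.16],0],[-1,[0.033,0.3232,-0.16],0],[-1,[0.033,0.3232,-0.16],0],[-1,[0.033,0.3232,-0.16],0],[-1,[0.033,0.3232,-0.16],0]]}}

```text
time_s: 40.15
eef_pos: [0.5598, 0.3466, 0.1994]
eef_rot: [180.0, 0.0, 176.8]
contact_force: [-0.0, -0.4, -0.7]
width: 0.0854
grasp_force: 0.0
```

Run:
```python
from h import *
go(.559,.3465,.035,177.1)
t,s=cam("top"),cam("scene")
def up(f,u0,v0,n,k):
    return cv2.resize(f[v0:v0+n,u0:u0+n,::-1],None,fx=k,fy=k,interpolation=cv2.INTER_NEAREST)
cv2.imwrite("pics/s6.png",np.hstack([up(t[0],215,165,60,6),up(s[0],240,150,60,6)]))
```

```text
t 40.15 at [0.5598 0.3466 0.1994] yaw 176.83 j6 34.9 w 0.0854 gf 0.0 -> tool [ 0.0008 -0.0002  0.1644] turn -0.3
```

View pics/s6.png

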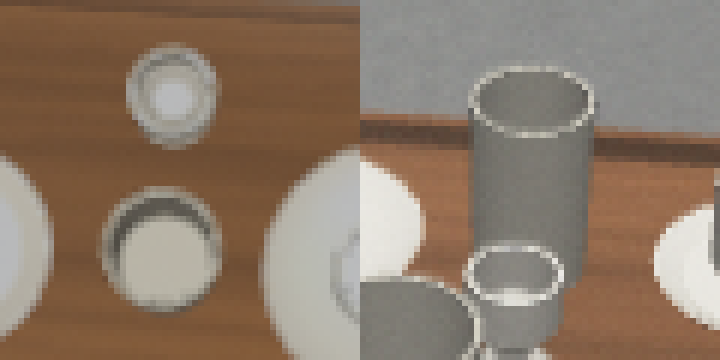

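The egg cup stands upright behind the tumbler. Top tile: egg cup rim at (171.5,88), tumbler rim at (160,249). Scene tile: egg cup rim at (154,272), tumbler rim at (172,100).

Run:
```python
from h import *
t,s=cam("top"),cam("scene")
T=lambda a,b:(215+a/6-.5,165+b/6-.5)
S=lambda a,b:(240+a/6-.5,150+b/6-.5)
e,_=tri(t,T(171.5,88),s,S(154,272));u,_=tri(t,T(160,249),s,S(172,100))
ex=np.array([.9987,-.0506]);ey=np.array([.0506,.9987])
print("egg",e,"tum",u,"along x,y",(e-u)[:2]@ex,(e-u)[:2]@ey)
print(onz(t,T(171.5,88),.07),onz(t,T(160,249),.108))
```

```text
egg [0.5770753  0.02241522 0.07154974] tum [0.49048089 0.02621383 0.10783738] along x,y 0.08667405024991125 0.0005880055090269012
[0.57727452 0.02303748 0.07      ] [0.49042584 0.02716683 0.108     ]
```

Request:
{"method": "play_rows", "body": {"plan": [[-1,[0.001,0,0.04],0],[-1,[0.001,0,0.09],0],[-1,[0.001,0,0.13],0],[-1,[0.001,0,0.15],0],[-1,[0.001,0,0.165],0],[-1,[0.001,0,0.165],0],[1,[0.001,0,0.165],0],[1,[0.001,0,0.165],0],[1,[0.001,0,0.165],0],[1,[0.001,0,0.165],0],[1,[0.001,0,0.165],0],[1,[0.001,0,0.165],0],[1,[0.001,0,0.165],0],[1,[0.001,0,0.165],0],[1,[0.001,0,0.165],0],[1,[0.001,0,0.165],0]], "newtons": 40}}

```text
time_s: 42.35
eef_pos: [0.5589, 0.3478, 0.035]
eef_rot: [180.0, 0.1, 176.9]
contact_force: [-1.1, -0.2, 4.8]
width: 0.0347
grasp_force: 39.7
```

Run:
```python
from h import *
go(.579,.093,.19,177.1)
```

```text
t 42.35 at [0.5589 0.3478 0.035 ] yaw 176.9 j6 35.0 w 0.0347 gf 39.69991302466951 -> tool [-0.0339 -0.2533 -0.155 ] turn -0.2
```

Request:
{"method": "play_rows", "body": {"plan": [[1,[0,0,-0.01],0],[1,[0,0,-0.04],0],[1,[0,0,-0.08],0],[1,[0,0,-0.12],0],[1,[0,0,-0.155],-8],[1,[-0.005,-0.03,-0.155],-16],[1,[-0.01,-0.06,-0.155],-24],[1,[-0.015,-0.09,-0.155],-32],[1,[-0.02,-0.12,-0.155],-40],[1,[-0.025,-0.15,-0.155],-48],[1,[-0.03,-0.18,-0.155],-56],[1,[-0.033,-0.21,-0.155],-64],[1,[-0.035,-0.235,-0.155],-72],[1,[-0.0354,-0.248,-0.155],-80],[1,[-0.0354,-0.2517,-0.155],-87],[1,[-0.0354,-0.2517,-0.155],-90],[1,[-0.0354,-0.2517,-0.155],-90],[1,[-0.0354,-0.2517,-0.155],-90],[1,[-0.0354,-0.2517,-0.155],-90]]}}

```text
time_s: 44.72
eef_pos: [0.5802, 0.0944, 0.1892]
eef_rot: [-180.0, -0.0, -93.1]
contact_force: [0.9, -0.2, -0.8]
width: 0.0344
grasp_force: 40.1
```

Run:
```python
from h import *
go(.5806,.0945,.043,267.1)
```

```text
t 44.73 at [0.5802 0.0944 0.1892] yaw -93.13 j6 -77.6 w 0.0344 gf 40.05819411948323 -> tool [-1.000e-04 -4.000e-04  1.462e-01] turn -0.2
```

Request:
{"method": "play_rows", "body": {"plan": [[1,[0,0,0.04],0],[1,[0,0,0.08],0],[1,[0,0,0.12],0],[1,[0,0,0.135],0],[1,[0,0,0.141],0],[1,[0,0,0.144],0],[1,[0,0,0.1455],0],[1,[0,0,0.1465],0],[1,[0,0,0.1465],0],[1,[0,0,0.1465],0]]}}

```text
time_s: 45.98
eef_pos: [0.5805, 0.0943, 0.043]
eef_rot: [-180.0, 0.0, -93.1]
contact_force: [1.1, 0.1, 2.5]
width: 0.0342
grasp_force: 40.4
```

Request:
{"method": "play_rows", "body": {"plan": [[-1,[0,0,0],0],[-1,[0,0,0],0],[-1,[0,0,0],0],[-1,[0,0,0],0],[-1,[0,0,0],0],[-1,[0,0,0],0],[-1,[0,0,-0.02],0],[-1,[0,0,-0.05],0],[-1,[0,0,-0.09],0],[-1,[0,0,-0.14],0],[-1,[0,0,-0.17],0],[-1,[-0.05,0,-0.19],0],[-1,[-0.1,0,-0.19],0],[-1,[-0.15,0,-0.19],0],[-1,[-0.2,0,-0.19],0],[-1,[-0.25,0,-0.19],0],[-1,[-0.28,0,-0.19],0],[-1,[-0.28,0,-0.19],0],[-1,[-0.28,0,-0.19],0]]}}

```text
time_s: 48.35
eef_pos: [0.5954, 0.3734, 0.2325]
eef_rot: [180.0, -0.0, -93.1]
contact_force: [0.0, -0.3, -0.0]
width: 0.085
grasp_force: 0.0
```

Run:
```python
from h import *
go(.58,.09,.2)
t,s=cam("top"),cam("scene")
def up(f,u0,v0,w,h):
    return cv2.resize(f[v0:v0+h,u0:u0+w,::-1],None,fx=5,fy=5,interpolation=cv2.INTER_NEAREST)
cv2.imwrite("pics/s7.png",np.vstack([up(t[0],170,155,150,60),up(s[0],190,150,150,60)]))
```

```text
t 48.35 at [0.5954 0.3734 0.2325] yaw -93.11 j6 -54.8 w 0.085 gf 0.0 -> tool [0.2838 0.     0.0325] turn None
```

View pics/s7.png

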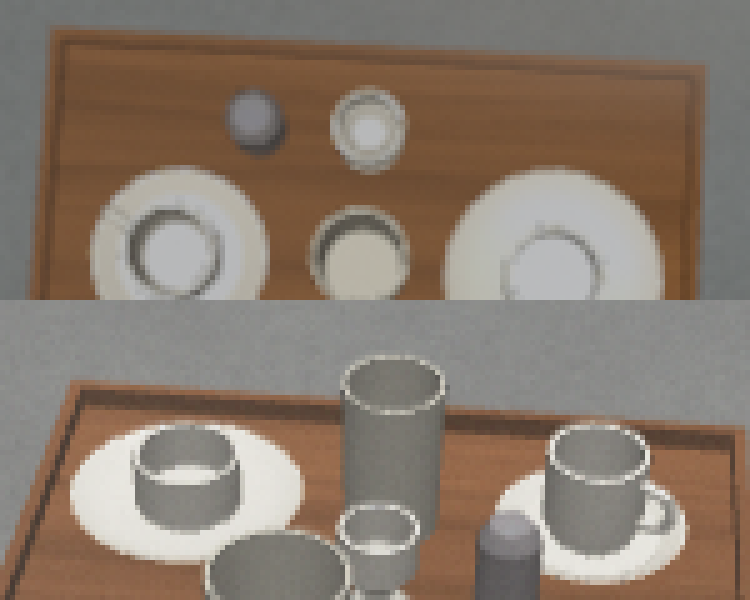

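All five stand upright on the tray. Shaker cap at (253,113) in the top tile and (511,232) in the scene tile; the ramekin rim centre is at (186,155) in the scene tile. A final numeric check:

Run:
```python
from h import *
t,s=cam("top"),cam("scene")
T=lambda a,b:(170+a/5-.5,155+b/5-.5)
S=lambda a,b:(190+a/5-.5,150+b/5-.5)
k,r=tri(t,T(253,115),s,S(511,232));e,_=tri(t,T(368,124),s,S(378,228))
ex=np.array([.9987,-.0506]);ey=np.array([.0506,.9987])
print("shk",k,r,"egg",e,"d",(k-e)[:2]@ex,(k-e)[:2]@ey)
print("ram",onz(s,S(186,155),.049),"cup",onz(s,S(598,152),.071),"plate .486 -.095 saucer .498 .144")
```

```text
shk [0.58119433 0.0941747  0.07520762] 6.806572018927241e-05 egg [0.57682472 0.02231155 0.07042502] d 0.0007276546806023873 0.07199082558208533
ram [ 0.48772343 -0.09569695  0.049     ] cup [0.49726849 0.14387773 0.071     ] plate .486 -.095 saucer .498 .144
```

```bash
python3 -c "
from cell import ticket
print(ticket.hand_in())"
```

```text
the job is handed in; nothing more can be done
None
```

The breakfast tray is laid as asked and handed in at about 49 s. By my last measurements, the ramekin and cup are within 2 mm of centre, the tumbler is midway, the gaps are about 34 mm (tumbler to egg cup) and 31 mm (egg cup to shaker), and the mug and beaker were never touched.

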